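Slide a bench loudspeaker back home

TASK

One of the two small loudspeakers has been pulled forward on the bench and stands askew. It is heavy and tips easily, so push it gently with your fingertips, low near its base, and slide it, upright all the way, back into its place between its twin and the power supply until its back sits flush against the front of the wooden riser, touching neither neighbour. Do not lift or rock it, leave everything else where it stands, and take the hand away when it is home.

Things in the scene. Friction and masses are not known exactly. Their poses are not given: they have to be found in the camera images.
- speaker: The pulled-out loudspeaker: upright dark-wood cabinet with black front, loose, 1.6 to 2.4 kg, 130 mm deep (x), 124 mm wide (y), 215 mm tall (z), on four 6 mm feet centred at x = +-40, y = +-46 mm. Origin: centre of its underside, on the bench. x points from its front (drivers, facing the robot) to its back. It starts with its middle 120 to 165 mm before the riser's face, turned up to 0.3 rad from square
- front_low (a point): Point on the middle of the loudspeaker's front, 35 mm above the bench: (-65, 0, 35) mm from its origin. The front is plain flat panel below 60 mm (the woofer begins at 63 mm). Pushed low, the loudspeaker slides on the bench against about 7 to 17 N; pushed higher than about 65 to 95 mm above the bench it tips over its far feet instead
- back_left (a point): Lower rear corner of the loudspeaker on its +y side, 6 mm above the bench: (65, 62, 6) mm from the loudspeaker's origin in its own axes. Home: on the riser's front face
- back_right (a point): Lower rear corner of the loudspeaker on its -y side: (65, -62, 6) mm from the loudspeaker's origin. Home: on the riser's front face
- home (a point): The loudspeaker's place on the bench: where its origin belongs, midway along the wooden riser and 65 mm before its front face. The riser is a fixed platform along the back of the bench, 900 mm long, 310 mm deep, 60 mm high, carrying instruments; its front face is the upright plane x = 65 mm of this frame. x points away from the robot, into the riser, y along it, z up. Home, the loudspeaker's axes match these
- mate: The second, identical loudspeaker (130 x 124 x 215 mm, loose), already home against the riser, its middle 185 mm to one side (left or right) of the free place. Origin: centre of its underside. Stays where it is
- psu: Grey bench power supply, 140 mm deep, 118 mm wide, 165 mm tall, loose, 2.2 kg, standing against the riser 185 mm to the other side, so that the free place between it and the second loudspeaker is about 247 mm wide. Origin: on the bench, 65 mm ahead of its back, half-way across. Stays where it is
- meter: Black multimeter lying face up, 165 x 80 x 34 mm, long side along its x axis. Origin: centre of its underside. Stays where it is
- capacitor: Capacitor can standing upright, 51 mm in diameter, 70 mm tall (76 mm with its terminals). Origin: centre of its underside. Stays where it is
- reel: Reel of solder standing on its flange, 58 mm in diameter, 44 mm tall. Origin: centre of its underside. Stays where it is
- screwdriver: Screwdriver lying on the bench, 190 mm long. Stays where it is
- mug: White mug, 80 mm in diameter, 92 mm tall. Origin: centre of its underside. Stays where it is
Mind the look-alikes: they are no part of the job. Leave any turquoise look-alike of the psu alone.

How it is judged:
By the outcome, as a careful person would: the job done as asked, in the order asked, and still so for the second after the job is handed in, with the robot touching nothing.
It also fails if it takes over 40 s, if anything falls off the work surface, if the arm or the gripper's body presses on something with over 40 N, if the wrist force passes 120 N, or if a joint passes its speed limit or range.

ROBOT

A 6-joint arm with a two-finger parallel gripper is mounted at the origin on the work surface. World frame = base frame: x ahead of the robot, y to its left, z up, the work surface at z = 0. Lengths are in mm, angles in rad, forces in N, time in s.
With the tool pointing down it reaches from about 350 to 775 mm from the base axis. Payload 7.3 kg.
Tool frame: the origin (TCP) lies at the very end of the fingers, on their centre line; the grasp point (between the pads) lies bot.grip_point_offset behind it (bot.grip_point_offset is the distance from the TCP to the grasp point, in mm); z points along the fingers, y is the line along which they close (so a half turn about z gives the same grasp; the last joint's range is limited). The gripper opens to 92 mm and grips with 3 to 60 N. Pads are 19 mm wide; open, the fingers measure 130 mm over their backs; the gripper's body (75 mm by 190 mm) begins 47 mm behind the grasp point.
Start: joints at [-1.358, 0.342, 1.524, -0, 1.275, -0.146], TCP at [184.377, -491.579, 226.741] pointing down, gripper open.
Joint ranges: [-2.53, 2.53], [-0.77, 2.02], [0.04, 2.7], [-1, 4.14], [0.28, 2.66], [-3.11, 3.11]. Speed limits (rad/s): [2.57, 2.57, 3.14, 3.14, 3.14, 3.14].

INTERFACE

Orientations are given as [roll, pitch, yaw] about the fixed x, y, z axes, in that order (R = Rz(yaw) Ry(pitch) Rx(roll)).
In Python, from plant import bot gives the robot as it stands. The module is installed in compiled form; this text tells all that it offers.
- The arm moves only by the tool carry_out, never from a script. Its argument "plan" is a list of rows, each an object of numbers: "tx", "ty", "tz": the shift along the world's x, y, z in mm; "rx", "ry", "rz": the turn, a rotation vector about the world's x, y, z in rad. A call has 1 to 12 rows; each row shifts and turns the commanded pose from where the row before left it; what a row does not reach is not made up. A row lasts 1/10 s, in which the tool goes at most 50 mm and 8.59 degrees, less where a joint would pass 70% of its speed; a pose out of reach is approached as far as the arm can. A call with a gripper value outside its range is refused whole. "gripper" is the closure, from 0 (fully open) to 1 (shut), set as the call begins (left out, the last holds). The fingers move at their own pace and stop on an object; the grip force is fixed at half the most. Time passes only in rows, so rows that do not move let the fingers close. It gives the time, the measured TCP pose, the force, the opening and the grip force at its end, in the units of the state.
- bot.get_obs(): the state, without advancing time (a new reading comes with each control period).
- bot.capture(name): name is "scene" or "top"; returns the picture (480x640x3 uint8, red, green, blue); there is no depth.
- bot.camera_model(name): a dict with "camera_matrix" (3x3 intrinsics, pixels), "dist" ([k1, k2, p1, p2, k3] as OpenCV has them; the pictures are not rectified), "R" (3x3) and "t" (3): a world point X has camera coordinates R X + t. Camera axes: x right, y down, z forward; pixel columns grow to the right and rows downward; lengths in mm; the calibration is good to about 2 mm. A picture is of the moment at which its call begins. camera_model takes no time and is no camera call.
- bot.close_job(): hands the job in; it is judged then, once.
The state is a dict: "time": time; "joint_positions": joint angles; "dq": joint speeds; "tau": joint torques, N m; "tool_pos": TCP position; "tcp_rot": TCP orientation; "contact_force": force on the tool from outside, world axes, zero at the start; "moment": the same for the moment, N m; "grip_width": finger opening in mm; "finger_force": force on a finger pad.
Only numpy, scipy, OpenCV 4.12 (cv2) and the standard library are available. Lean on these libraries where they do the work, as an engineer would, in place of code of your own. Each camera call takes 0.05 s, during which the arm holds its last target. There are 200 camera calls.

## Working session

There is one attempt and no reset: what is moved stays moved. The work goes in short steps, Python scripts to look and compute and a tool call to move; the robot and the scene stay as the last step left them, time stands still between calls to the robot, and variables do not carry over. Pictures are saved under pics/ and viewed, at most 10 in all, crops included, and the job is handed in when it is done.

Besides the shell and the picture viewer there is one more tool, called after "Call:" by a JSON object that holds its "fn" and its "kwargs", one argument or row to a line. carry_out: Moves the arm, as the interface text tells. Its arguments: {"type":"object","properties":{"plan":{"type":"array"},"gripper":{"type":"number"}},"required":["plan"]}

```bash
mkdir -p pics
python3 - <<'E'
from plant import bot
import cv2
o=bot.get_obs(); print(o['time'],o['tool_pos'],o['tcp_rot'],o['grip_width'],bot.grip_point_offset)
for n in('scene','top'):
    cv2.imwrite(f'pics/{n}0.png',bot.capture(n)[:,:,::-1]); m=bot.camera_model(n); print(n,m)
E
```

```text
0.0 [ 184.2795886  -491.16024569  226.0362434 ] [-3.14006808e+00 -2.14767050e-04  3.58793455e-01] 91.9963760939096 18.8
scene {'camera_matrix': array([[535.38377136,   0.        , 329.8278222 ],
       [  0.        , 535.38377136, 229.34818177],
       [  0.        ,   0.        ,   1.        ]]), 'dist': array([-0.13693822,  0.        ,  0.        ,  0.        ,  0.        ]), 'R': array([[ 9.90008693e-01, -1.41004263e-01,  7.65251464e-04],
       [-1.33677808e-01, -9.40267928e-01, -3.13091786e-01],
       [ 4.48668179e-02,  3.09861293e-01, -9.49722564e-01]]), 't': array([-507.88492502,  184.52947287, 1111.76256902])}
top {'camera_matrix': array([[608.06390958,   0.        , 316.37473601],
       [  0.        , 608.06390958, 250.65472216],
       [  0.        ,   0.        ,   1.        ]]), 'dist': array([-0.17267336,  0.        ,  0.        ,  0.        ,  0.        ]), 'R': array([[-1.37061642e-02, -9.99899159e-01, -3.71660440e-03],
       [-9.78292676e-01,  1.41784495e-02, -2.06742382e-01],
       [ 2.06774229e-01,  8.02281831e-04, -9.78388356e-01]]), 't': array([ 116.10062544,  501.02226337, 1455.85786357])}
```

View pics/scene0.png

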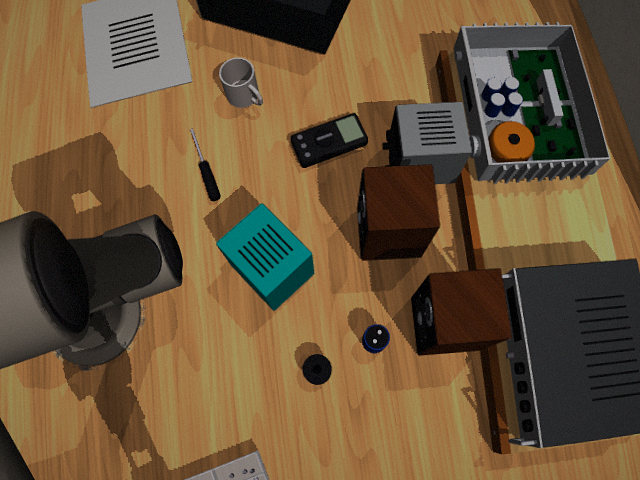

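View pics/top0.png

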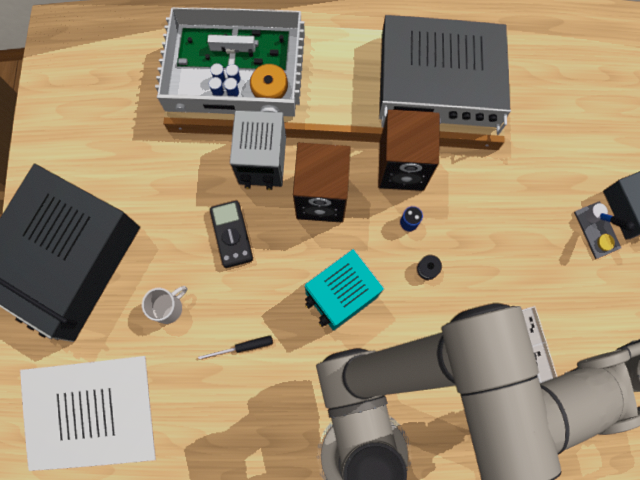

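The top view shows the pulled-out loudspeaker at about (322,182), its twin against the riser at (408,150), and the grey psu at (258,148). Things that could be mistaken for the target:
- The twin at (408,150), which is already home.
- The turquoise box at (345,290), a psu look-alike.
- The dark boxes at (60,250) and (630,200).

I choose (322,182), because it stands forward of the riser and askew. I'll check it in a close crop.

```bash
cat > h.py <<'E'
import numpy as np,cv2
from plant import bot
def ray(n,px,z):
    m=bot.camera_model(n);K,d,R,t=m['camera_matrix'],m['dist'],m['R'],m['t']
    u=cv2.undistortPoints(np.array(px,float).reshape(-1,1,2),K,d).reshape(-1,2)
    D=np.c_[u,np.ones(len(u))]@R; C=-R.T@t
    return C+D*((z-C[2])/D[:,2])[:,None]
def proj(n,P):
    m=bot.camera_model(n)
    return cv2.projectPoints(np.array(P,float).reshape(-1,3),cv2.Rodrigues(m['R'])[0],m['t'],m['camera_matrix'],m['dist'])[0].reshape(-1,2)
def wood(n,im):
    # dark reddish tops
    hsv=cv2.cvtColor(im,cv2.COLOR_RGB2HSV)
    mk=((hsv[...,0]<14)&(hsv[...,1]>110)&(hsv[...,2]>45)&(hsv[...,2]<150)).astype(np.uint8)
    return cv2.morphologyEx(mk,cv2.MORPH_OPEN,np.ones((5,5)))
E
python3 - <<'E'
from h import *
a=cv2.imread('pics/top0.png'); s=cv2.imread('pics/scene0.png')
c1=cv2.resize(a[95:230,215:455],None,fx=3.3,fy=3.3,interpolation=cv2.INTER_CUBIC)
cv2.imwrite('pics/c1.png',c1)
for n,i in(('top',a),('scene',s)):
    mk=wood(n,i[:,:,::-1].copy())
    for c in cv2.findContours(mk,0,2)[0]:
        if cv2.contourArea(c)>1000: 
            q=cv2.approxPolyDP(c,5,True).reshape(-1,2); print(n,cv2.contourArea(c),q.tolist()); print(ray(n,q,215)[:,:2].round().tolist())
E
```

```text
top 2753.0 [[298, 143], [293, 195], [345, 199], [349, 146]]
[[723.0, 148.0], [597.0, 160.0], [586.0, 43.0], [714.0, 30.0]]
top 2641.5 [[388, 110], [386, 160], [437, 163], [438, 113]]
[[804.0, -64.0], [678.0, -54.0], [670.0, -171.0], [796.0, -182.0]]
scene 4814.5 [[496, 270], [485, 278], [484, 267], [430, 275], [443, 343], [510, 337]]
[[797.0, -64.0], [775.0, -75.0], [777.0, -56.0], [680.0, -56.0], [679.0, -174.0], [795.0, -182.0]]
scene 4099.0 [[431, 165], [365, 168], [372, 229], [438, 226]]
[[724.0, 149.0], [601.0, 159.0], [594.0, 41.0], [712.0, 30.0]]
```

View pics/c1.png

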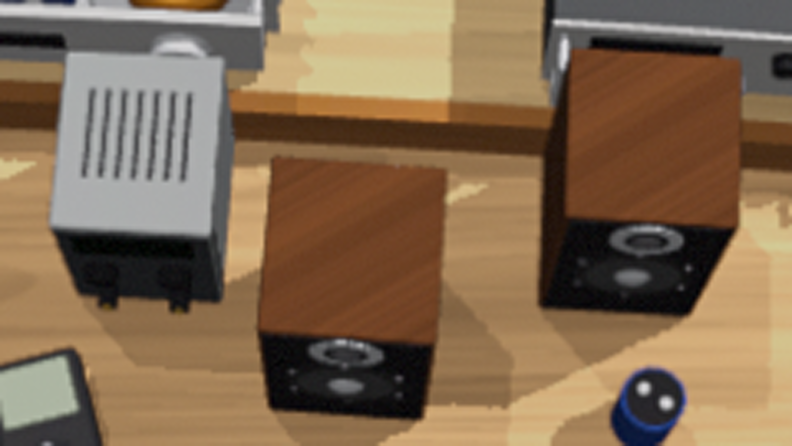

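The crop confirms it: the free-standing, askew dark-wood cabinet at top pixels (298,143)–(345,199) is the target. The twin and the grey psu sit against the riser. Next I'll refine the poses and get the obstacle positions.

Run:
```python
from h import *
a=cv2.imread('pics/top0.png')[:,:,::-1].copy(); s=cv2.imread('pics/scene0.png')[:,:,::-1].copy()
def fit(n,im):
    for c in cv2.findContours(wood(n,im),0,1)[0]:
        if cv2.contourArea(c)>2000:
            w=ray(n,c.reshape(-1,2)+0.,215)[:,:2].astype(np.float32)
            (cx,cy),(w1,h1),an=cv2.minAreaRect(w); an=np.deg2rad((an+45)%90-45)
            print(n,round(cx,1),round(cy,1),round(w1),round(h1),round(an,3))
fit('top',a);fit('scene',s)
h=cv2.cvtColor(a,cv2.COLOR_RGB2HSV); g=h[...,2].astype(int)
# riser face: dark strip columns
T=[];B=[]
for u in list(range(292,380,6))+list(range(445,500,6)):
    col=cv2.GaussianBlur(a,(3,3),0)[115:160,u,:].astype(int).sum(1); dd=np.diff(col)
    k=np.argmin(dd);j=k+np.argmax(dd[k:k+14]); T.append((u,115.5+k));B.append((u,115.5+j))
print(np.array(T)[:,1],np.array(B)[:,1])
for P,z in((T,60),(B,0)):
    w=ray('top',P,z)[:,:2]; vx,vy,x0,y0=cv2.fitLine(w.astype(np.float32),cv2.DIST_HUBER,0,.01,.01).ravel()
    print('riser z',z,'x at y=66',x0+(66-y0)*vx/vy,'yaw',-vx/vy, 'res',np.abs((w[:,0]-x0)-(w[:,1]-y0)*vx/vy).round(1))
# turquoise
m=((h[...,0]>80)&(h[...,0]<95)&(h[...,1]>150)).astype(np.uint8)
c=max(cv2.findContours(m,0,2)[0],key=cv2.contourArea);q=cv2.approxPolyDP(c,4,True).reshape(-1,2);print('turq',q.tolist(),ray('top',q,165)[:,:2].round().tolist())
print('psu',ray('top',[[235,112],[284,113],[279,166],[231,163]],165)[:,:2].round().tolist())
print('cap',ray('top',[[411,214]],70).round(),'reel',ray('top',[[429,264]],44).round(),'meter',ray('top',[[210,206],[243,200],[252,262],[222,268]],34)[:,:2].round().tolist())
```

```text
top 655.2 94.1 123 130 -0.098
top 737.4 -119.5 127 131 -0.064
scene 737.8 -116.4 127 128 -0.055
scene 656.9 94.8 122 128 -0.089
[128.5 122.5 122.5 129.5 129.5 130.5 130.5 130.5 131.5 131.5 124.5 125.5
 125.5 126.5 126.5 131.5 131.5 131.5 132.5 132.5 133.5 140.5 140.5 134.5
 141.5] [137.5 135.5 135.5 138.5 138.5 138.5 139.5 139.5 139.5 140.5 135.5 138.5
 138.5 139.5 139.5 144.5 144.5 144.5 145.5 145.5 137.5 148.5 149.5 145.5
 148.5]
riser z 60 x at y=66 822.8829 yaw -0.035170816 res [ 0.2 17.  17.3  2.1  1.8  4.3  4.   3.7  6.1  5.8 14.3 11.9 12.3  9.9
 10.3  1.9  2.5  3.1  0.9  1.5  0.7 19.9 19.2  1.5 20.7]
riser z 0 x at y=66 820.66187 yaw -0.058230355 res [ 0.7  5.8  6.4  1.6  0.9  0.2  2.4  1.7  1.   3.1 12.2  4.2  5.   2.9
  3.7  0.8  0.1  1.1  0.8  0.2 24.7  6.6  8.5  4.3  3.5]
turq [[353, 250], [305, 285], [333, 329], [382, 289]] [[479.0, 25.0], [400.0, 136.0], [299.0, 74.0], [388.0, -39.0]]
psu [[828.0, 303.0], [822.0, 183.0], [685.0, 195.0], [695.0, 309.0]]
cap [[ 589. -128.   70.]] reel [[ 466. -172.   44.]] meter [[628.0, 381.0], [642.0, 296.0], [480.0, 271.0], [465.0, 346.0]]
```

Estimates:
- **Home:** about (748,65), yaw −0.065.
- **Speaker:** (656,94.5), yaw −0.093.

The push needs about 94 mm forward and about 24 mm toward −y. I'll tilt the tool 0.47 rad so the gripper body stays clear of the cabinet, and leave the fingers partly open for a two-point push.

Call:
{"fn": "carry_out", "kwargs": {
  "plan": [
    {"tx": 27, "ty": 42, "rz": -0.145},
    {"tx": 27, "ty": 42, "rz": -0.145},
    {"tx": 27, "ty": 42, "rz": -0.145},
    {"tx": 27, "ty": 42},
    {"tx": 27, "ty": 42},
    {"tx": 27, "ty": 42},
    {"tx": 27, "ty": 42},
    {"tx": 27, "ty": 42},
    {"tx": 27, "ty": 42, "rx": -0.009, "ry": -0.117},
    {"tx": 27, "ty": 42, "rx": -0.009, "ry": -0.117},
    {"tx": 27, "ty": 42, "rx": -0.009, "ry": -0.117},
    {"tx": 27, "ty": 42, "rx": -0.009, "ry": -0.117}
  ],
  "gripper": 0.6
}}

```text
invalid input at $.plan[0]: expected keys tx, ty, tz, rx, ry, rz
```

Call:
{"fn": "carry_out", "kwargs": {
  "plan": [
    {"tx": 27, "ty": 42, "tz": 0, "rx": 0, "ry": 0, "rz": -0.145},
    {"tx": 27, "ty": 42, "tz": 0, "rx": 0, "ry": 0, "rz": -0.145},
    {"tx": 27, "ty": 42, "tz": 0, "rx": 0, "ry": 0, "rz": -0.145},
    {"tx": 27, "ty": 42, "tz": 0, "rx": 0, "ry": 0, "rz": 0},
    {"tx": 27, "ty": 42, "tz": 0, "rx": 0, "ry": 0, "rz": 0},
    {"tx": 27, "ty": 42, "tz": 0, "rx": 0, "ry": 0, "rz": 0},
    {"tx": 27, "ty": 42, "tz": 0, "rx": 0, "ry": 0, "rz": 0},
    {"tx": 27, "ty": 42, "tz": 0, "rx": 0, "ry": 0, "rz": 0},
    {"tx": 27, "ty": 42, "tz": 0, "rx": -0.009, "ry": -0.117, "rz": 0},
    {"tx": 27, "ty": 42, "tz": 0, "rx": -0.009, "ry": -0.117, "rz": 0},
    {"tx": 27, "ty": 42, "tz": 0, "rx": -0.009, "ry": -0.117, "rz": 0},
    {"tx": 27, "ty": 42, "tz": 0, "rx": -0.009, "ry": -0.117, "rz": 0}
  ],
  "gripper": 0.6
}}

```text
time: 1.3
tool_pos: [506.7, 10.0, 227.4]
tcp_rot: [3.135, -0.475, -0.061]
contact_force: [0.6, -0.2, -1.5]
grip_width: 36.6
finger_force: 0.0
```

Call:
{"fn": "carry_out", "kwargs": {
  "plan": [
    {"tx": 22, "ty": 38, "tz": 0, "rx": 0, "ry": 0, "rz": -0.02},
    {"tx": 24, "ty": 38, "tz": 0, "rx": 0, "ry": 0, "rz": 0},
    {"tx": 22, "ty": 38, "tz": 0, "rx": 0, "ry": 0, "rz": 0},
    {"tx": 0, "ty": 0, "tz": 0, "rx": 0, "ry": 0, "rz": 0},
    {"tx": 0, "ty": 0, "tz": 0, "rx": 0, "ry": 0, "rz": 0}
  ]
}}

```text
time: 1.8
tool_pos: [573.5, 123.1, 225.8]
tcp_rot: [3.133, -0.467, -0.078]
contact_force: [-0.1, -0.3, -1.3]
grip_width: 36.4
finger_force: 0.0
```

Run:
```python
from h import *
o=bot.get_obs(); print(o['tool_pos'],o['tcp_rot'],o['joint_positions'])
cv2.imwrite('pics/s1.png',bot.capture('scene')[40:400,60:520,::-1])
```

```text
[573.45224769 123.0901001  225.76322519] [ 3.13325099 -0.46720585 -0.07767903] [ 0.13774122  0.24399211  1.76867086 -0.16694155  0.6795033   1.89423092]
```

View pics/s1.png

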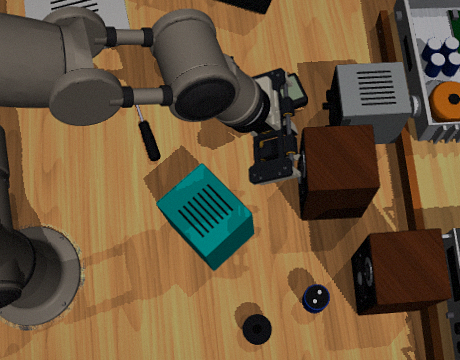

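The hand sits in front of the speaker, around (275,150) in the crop, and is well clear of the turquoise box at (205,215). Lowering now.

Call:
{"fn": "carry_out", "kwargs": {
  "plan": [
    {"tx": 3, "ty": 3, "tz": -45, "rx": 0, "ry": 0, "rz": -0.01},
    {"tx": 0, "ty": 0, "tz": -45, "rx": 0, "ry": 0, "rz": 0},
    {"tx": 0, "ty": 0, "tz": -45, "rx": 0, "ry": 0, "rz": 0},
    {"tx": 0, "ty": 0, "tz": -40, "rx": 0, "ry": 0, "rz": 0},
    {"tx": 0, "ty": 0, "tz": -22, "rx": 0, "ry": 0, "rz": 0},
    {"tx": 0, "ty": 0, "tz": 0, "rx": 0, "ry": 0, "rz": 0}
  ]
}}

```text
time: 2.45
tool_pos: [582.6, 129.7, 41.2]
tcp_rot: [3.116, -0.442, -0.092]
contact_force: [-0.5, -0.6, 0.1]
grip_width: 36.6
finger_force: 0.0
```

Call:
{"fn": "carry_out", "kwargs": {
  "plan": [
    {"tx": 0, "ty": 0, "tz": 0, "rx": 0, "ry": 0, "rz": 0},
    {"tx": 0, "ty": 0, "tz": 0, "rx": 0, "ry": 0, "rz": 0}
  ]
}}

```text
time: 2.65
tool_pos: [584.3, 130.7, 44.9]
tcp_rot: [3.119, -0.449, -0.092]
contact_force: [-0.1, -0.6, -0.3]
grip_width: 36.7
finger_force: 0.0
```

Call:
{"fn": "carry_out", "kwargs": {
  "plan": [
    {"tx": -4, "ty": -3, "tz": -8, "rx": 0, "ry": -0.02, "rz": 0},
    {"tx": 0, "ty": 0, "tz": -7, "rx": 0, "ry": 0, "rz": 0},
    {"tx": 0, "ty": 0, "tz": 0, "rx": 0, "ry": 0, "rz": 0},
    {"tx": 0, "ty": 0, "tz": 0, "rx": 0, "ry": 0, "rz": 0}
  ]
}}

```text
time: 3.05
tool_pos: [584.9, 133.4, 38.5]
tcp_rot: [3.107, -0.45, -0.092]
contact_force: [-0.8, 0.2, -0.3]
grip_width: 36.7
finger_force: 0.0
```

Run:
```python
from h import *
o=bot.get_obs(); print(o['tool_pos'],o['tcp_rot'],o['joint_positions'],o['contact_force'])
```

```text
[584.87940198 133.36431867  38.4960824 ] [ 3.10688511 -0.45017377 -0.09207571] [ 0.17552462  0.56184479  1.91052386 -0.56052264  0.28299906  2.35633637] [-0.75984659  0.23247843 -0.2819309 ]
```

Joint 5 is at its lower limit (0.28), which blocks more tilt. I'll roll the hand a little toward +y so the wrist can tilt more.

Call:
{"fn": "carry_out", "kwargs": {
  "plan": [
    {"tx": -3, "ty": 0, "tz": 0, "rx": -0.05, "ry": 0, "rz": 0},
    {"tx": -3, "ty": 0, "tz": 0, "rx": -0.05, "ry": 0, "rz": 0},
    {"tx": 0, "ty": 0, "tz": 0, "rx": -0.05, "ry": 0, "rz": 0},
    {"tx": 0, "ty": 0, "tz": 0, "rx": 0, "ry": -0.04, "rz": 0},
    {"tx": 0, "ty": 0, "tz": 0, "rx": 0, "ry": -0.04, "rz": 0},
    {"tx": 0, "ty": 0, "tz": 0, "rx": 0, "ry": 0, "rz": 0},
    {"tx": 0, "ty": 0, "tz": 0, "rx": 0, "ry": 0, "rz": 0}
  ]
}}

```text
time: 3.75
tool_pos: [585.9, 136.4, 50.2]
tcp_rot: [2.947, -0.514, -0.023]
contact_force: [-1.5, 1.0, 0.7]
grip_width: 36.5
finger_force: 0.2
```

Run:
```python
from h import *
o=bot.get_obs(); print(o['tool_pos'],o['tcp_rot'],o['joint_positions'],o['contact_force'])
r,p,y=o['tcp_rot']
from scipy.spatial.transform import Rotation as R
print(R.from_euler('xyz',[r,p,y]).as_matrix().round(3))
```

```text
[585.86057454 136.42776638  50.19015825] [ 2.9472788  -0.51410999 -0.02291168] [ 0.27410134  0.57099605  1.90282216 -0.99585015  0.39876232  2.80168506] [-1.46253115  1.02903481  0.65811561]
[[ 0.871 -0.117  0.478]
 [-0.02  -0.979 -0.204]
 [ 0.492  0.168 -0.854]]
```

Call:
{"fn": "carry_out", "kwargs": {
  "plan": [
    {"tx": -4, "ty": -4, "tz": -6, "rx": 0.04, "ry": 0, "rz": 0},
    {"tx": -2, "ty": -4, "tz": -6, "rx": 0.02, "ry": 0, "rz": 0},
    {"tx": 0, "ty": 0, "tz": -6, "rx": 0, "ry": 0, "rz": 0},
    {"tx": 0, "ty": 0, "tz": 0, "rx": 0, "ry": 0, "rz": 0}
  ]
}}

```text
time: 4.15
tool_pos: [581.8, 128.8, 34.8]
tcp_rot: [3.018, -0.503, -0.06]
contact_force: [-0.2, -1.0, -0.0]
grip_width: 36.6
finger_force: 0.0
```

Run:
```python
from h import *
o=bot.get_obs(); print(o['tool_pos'],o['tcp_rot'],o['joint_positions'],o['contact_force'])
r,p,y=o['tcp_rot']
from scipy.spatial.transform import Rotation as R
print(R.from_euler('xyz',[r,p,y]).as_matrix().round(3))
```

```text
[581.78377447 128.80981193  34.76874552] [ 3.01781866 -0.50262033 -0.05970096] [ 0.22447939  0.57882734  1.93893628 -0.99582509  0.3056572   2.80149489] [-0.201593   -0.95443388 -0.04859784]
[[ 0.875 -0.119  0.47 ]
 [-0.052 -0.987 -0.152]
 [ 0.482  0.108 -0.87 ]]
```

Posture is good now: TCP z 35 and tilt 0.5. I'll start the gentle push.

Call:
{"fn": "carry_out", "kwargs": {
  "plan": [
    {"tx": 2, "ty": 0, "tz": 0, "rx": 0, "ry": 0, "rz": 0},
    {"tx": 2, "ty": 0, "tz": 0, "rx": 0, "ry": 0, "rz": 0},
    {"tx": 3, "ty": -1, "tz": 0, "rx": 0, "ry": 0, "rz": 0},
    {"tx": 3, "ty": -1, "tz": 0, "rx": 0, "ry": 0, "rz": 0},
    {"tx": 3, "ty": -1, "tz": 0, "rx": 0, "ry": 0, "rz": 0},
    {"tx": 3, "ty": -1, "tz": 0, "rx": 0, "ry": 0, "rz": 0},
    {"tx": 3, "ty": -1, "tz": 0, "rx": 0, "ry": 0, "rz": 0},
    {"tx": 3, "ty": -1, "tz": 0, "rx": 0, "ry": 0, "rz": 0}
  ]
}}

```text
time: 4.95
tool_pos: [601.1, 124.7, 34.5]
tcp_rot: [3.019, -0.5, -0.058]
contact_force: [-15.5, 6.8, 8.9]
grip_width: 36.3
finger_force: 8.2
```

```bash
cat >> h.py <<'E'
def fit(n,im):
    for c in cv2.findContours(wood(n,im),0,1)[0]:
        if cv2.contourArea(c)>1500:
            w=ray(n,c.reshape(-1,2)+0.,215)[:,:2].astype(np.float32)
            (cx,cy),(w1,h1),an=cv2.minAreaRect(w); an=np.deg2rad((an+45)%90-45)
            print(n,round(cx,1),round(cy,1),round(w1),round(h1),round(an,3),ray(n,cv2.approxPolyDP(c,5,True).reshape(-1,2),215)[:,:2].round().tolist())
def rep():
    o=bot.get_obs(); print(o['time'],o['tool_pos'].round(1),o['tcp_rot'].round(3),o['joint_positions'].round(3),o['contact_force'].round(1))
    for n in('top','scene'): fit(n,bot.capture(n))
E
python3 -c "
from h import *
rep()"
```

```text
4.95 [601.1 124.7  34.5] [ 3.019 -0.5   -0.058] [ 0.206  0.597  1.893 -0.91   0.312  2.695] [-15.5   6.8   8.9]
top 670.8 88.4 123 136 -0.118 [[738.0, 141.0], [611.0, 155.0], [598.0, 36.0], [723.0, 23.0]]
top 737.5 -118.4 124 131 -0.069 [[804.0, -64.0], [678.0, -54.0], [670.0, -171.0], [796.0, -182.0]]
scene 737.8 -114.6 131 128 -0.059 [[805.0, -64.0], [766.0, -51.0], [763.0, -61.0], [680.0, -56.0], [678.0, -77.0], [688.0, -77.0], [676.0, -94.0], [682.0, -132.0], [671.0, -173.0], [795.0, -182.0]]
scene 670.2 88.1 123 127 -0.122 [[615.0, 155.0], [602.0, 36.0], [725.0, 20.0], [739.0, 140.0]]
```

Call:
{"fn": "carry_out", "kwargs": {
  "plan": [
    {"tx": 3, "ty": -1, "tz": -0.4, "rx": 0, "ry": 0, "rz": 0.005},
    {"tx": 4, "ty": -1.5, "tz": -0.4, "rx": 0, "ry": 0, "rz": 0.006},
    {"tx": 4, "ty": -1.5, "tz": -0.4, "rx": 0, "ry": 0, "rz": 0.006},
    {"tx": 4, "ty": -1.5, "tz": -0.4, "rx": 0, "ry": 0, "rz": 0.006},
    {"tx": 4, "ty": -1.5, "tz": -0.4, "rx": 0, "ry": 0, "rz": 0.006},
    {"tx": 4, "ty": -1.5, "tz": -0.4, "rx": 0, "ry": 0, "rz": 0.006},
    {"tx": 4, "ty": -1.5, "tz": -0.4, "rx": 0, "ry": 0, "rz": 0.006},
    {"tx": 4, "ty": -1.5, "tz": -0.4, "rx": 0, "ry": 0, "rz": 0.006},
    {"tx": 4, "ty": -1.5, "tz": -0.4, "rx": 0, "ry": 0, "rz": 0.006},
    {"tx": 4, "ty": -1.5, "tz": -0.4, "rx": 0, "ry": 0, "rz": 0.006},
    {"tx": 3, "ty": -1, "tz": -0.4, "rx": 0, "ry": 0, "rz": 0}
  ]
}}

```text
time: 6.15
tool_pos: [642.7, 108.6, 30.9]
tcp_rot: [3.017, -0.498, -0.001]
contact_force: [-20.5, 5.6, 15.0]
grip_width: 36.8
finger_force: 10.4
```

```bash
python3 -c "
from h import *
rep()"
```

```text
6.15 [642.7 108.6  30.9] [ 3.017e+00 -4.980e-01 -1.000e-03] [ 0.143  0.637  1.811 -0.739  0.288  2.417] [-20.5   5.6  15. ]
top 709.1 74.3 126 128 -0.093 [[778.0, 127.0], [652.0, 141.0], [641.0, 23.0], [763.0, 8.0]]
top 737.5 -119.6 126 131 -0.064 [[804.0, -64.0], [678.0, -54.0], [670.0, -171.0], [796.0, -182.0]]
scene 738.4 -116.1 128 128 -0.075 [[805.0, -64.0], [680.0, -54.0], [671.0, -173.0], [797.0, -176.0]]
scene 718.0 75.7 126 138 -0.097 [[787.0, 132.0], [746.0, 121.0], [699.0, 138.0], [690.0, 125.0], [658.0, 141.0], [644.0, 21.0], [772.0, 10.0]]
```

Now at about (709,74), yaw −0.1, and tracking well. I'll re-centre the hand on the front for the final straight push.

Call:
{"fn": "carry_out", "kwargs": {
  "plan": [
    {"tx": -4, "ty": 0, "tz": 0, "rx": 0, "ry": 0.015, "rz": 0},
    {"tx": -4, "ty": -4, "tz": 0, "rx": 0, "ry": 0, "rz": 0},
    {"tx": -1, "ty": -9, "tz": 0, "rx": 0, "ry": 0, "rz": 0},
    {"tx": -1, "ty": -9, "tz": 0, "rx": 0, "ry": 0, "rz": 0},
    {"tx": 0, "ty": -8, "tz": 0, "rx": 0, "ry": 0, "rz": 0},
    {"tx": 0, "ty": 0, "tz": 0, "rx": 0, "ry": 0, "rz": 0}
  ]
}}

```text
time: 6.85
tool_pos: [638.0, 78.6, 34.4]
tcp_rot: [3.013, -0.48, -0.004]
contact_force: [0.3, -0.3, 0.6]
grip_width: 36.3
finger_force: 0.0
```

```bash
python3 -c "
from h import *
rep()
o=bot.get_obs()
from scipy.spatial.transform import Rotation as R
print(R.from_euler('xyz',o['tcp_rot']).as_matrix().round(3))"
```

```text
6.85 [638.   78.6  34.4] [ 3.013 -0.48  -0.004] [ 0.087  0.618  1.828 -0.651  0.283  2.284] [ 0.3 -0.3  0.6]
top 710.4 74.1 126 128 -0.098 [[778.0, 127.0], [654.0, 139.0], [643.0, 21.0], [768.0, 10.0]]
top 737.5 -118.4 124 131 -0.069 [[804.0, -64.0], [678.0, -54.0], [670.0, -171.0], [796.0, -182.0]]
scene 738.2 -113.6 133 128 -0.068 [[805.0, -64.0], [766.0, -49.0], [763.0, -61.0], [680.0, -54.0], [671.0, -173.0], [795.0, -182.0]]
scene 717.5 74.3 124 139 -0.088 [[791.0, 125.0], [694.0, 136.0], [686.0, 121.0], [683.0, 138.0], [663.0, 141.0], [653.0, 118.0], [669.0, 110.0], [654.0, 110.0], [644.0, 21.0], [775.0, 8.0], [785.0, 58.0], [776.0, 91.0]]
[[ 0.887 -0.062  0.458]
 [-0.003 -0.992 -0.129]
 [ 0.462  0.113 -0.88 ]]
```

Call:
{"fn": "carry_out", "kwargs": {
  "plan": [
    {"tx": 3, "ty": -1, "tz": -0.4, "rx": 0, "ry": 0, "rz": 0},
    {"tx": 3, "ty": -1, "tz": -0.4, "rx": 0, "ry": 0, "rz": 0},
    {"tx": 3, "ty": -1, "tz": -0.4, "rx": 0, "ry": 0, "rz": 0},
    {"tx": 3, "ty": -1, "tz": -0.4, "rx": 0, "ry": 0, "rz": 0},
    {"tx": 3, "ty": -1, "tz": -0.4, "rx": 0, "ry": 0, "rz": 0},
    {"tx": 3, "ty": -1, "tz": -0.4, "rx": 0, "ry": 0, "rz": 0},
    {"tx": 3, "ty": -1, "tz": -0.4, "rx": 0, "ry": 0, "rz": 0},
    {"tx": 3, "ty": -1, "tz": -0.4, "rx": 0, "ry": 0, "rz": 0},
    {"tx": 3, "ty": -1, "tz": -0.4, "rx": 0, "ry": 0, "rz": 0}
  ]
}}

```text
time: 7.85
tool_pos: [661.1, 71.7, 30.2]
tcp_rot: [3.012, -0.474, -0.001]
contact_force: [-23.1, 6.0, 16.1]
grip_width: 36.9
finger_force: 11.5
```

```bash
python3 -c "
from h import *
rep()
a=bot.capture('top')[:,:,::-1]; cv2.imwrite('pics/t2.png',cv2.resize(a[85:230,205:455],None,fx=3.1,fy=3.1,interpolation=2))"
```

```text
7.85 [661.1  71.7  30.2] [ 3.012e+00 -4.740e-01 -1.000e-03] [ 0.07   0.651  1.765 -0.565  0.306  2.179] [-23.1   6.   16.1]
top 730.6 70.9 124 128 -0.048 [[795.0, 126.0], [671.0, 134.0], [665.0, 16.0], [791.0, 9.0]]
top 737.4 -119.6 126 131 -0.064 [[804.0, -64.0], [678.0, -54.0], [670.0, -171.0], [796.0, -182.0]]
scene 738.1 -111.7 136 129 -0.068 [[805.0, -64.0], [780.0, -62.0], [771.0, -46.0], [762.0, -61.0], [680.0, -54.0], [673.0, -137.0], [682.0, -141.0], [671.0, -173.0], [795.0, -182.0]]
scene 734.0 74.4 129 128 -0.049 [[790.0, 136.0], [681.0, 134.0], [667.0, 17.0], [792.0, 9.0]]
```

View pics/t2.png

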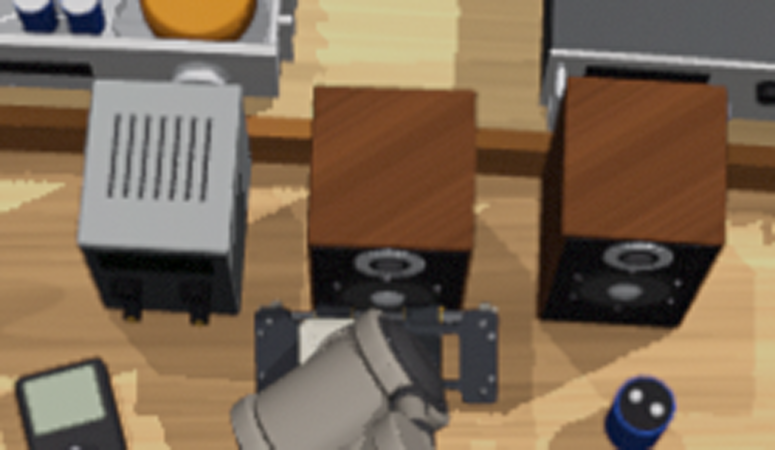

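It's at about (731,71), nearly square, with the psu and twin clear on both sides. About 17 mm remain.

Call:
{"fn": "carry_out", "kwargs": {
  "plan": [
    {"tx": 3, "ty": -1.2, "tz": 0, "rx": 0, "ry": 0, "rz": -0.003},
    {"tx": 3, "ty": -1.2, "tz": 0, "rx": 0, "ry": 0, "rz": -0.003},
    {"tx": 3, "ty": -1.2, "tz": 0, "rx": 0, "ry": 0, "rz": -0.003},
    {"tx": 3, "ty": -1.2, "tz": 0, "rx": 0, "ry": 0, "rz": -0.003}
  ]
}}

```text
time: 8.4
tool_pos: [673.4, 67.4, 29.9]
tcp_rot: [3.013, -0.475, -0.013]
contact_force: [-19.7, 5.6, 13.8]
grip_width: 36.5
finger_force: 9.8
```

Call:
{"fn": "carry_out", "kwargs": {
  "plan": [
    {"tx": 2, "ty": -0.5, "tz": 0, "rx": 0, "ry": 0, "rz": 0}
  ]
}}

```text
time: 8.5
tool_pos: [675.6, 66.9, 30.0]
tcp_rot: [3.012, -0.475, -0.013]
contact_force: [-20.0, 6.4, 14.9]
grip_width: 36.8
finger_force: 10.1
```

Call:
{"fn": "carry_out", "kwargs": {
  "plan": [
    {"tx": 2, "ty": -0.5, "tz": 0, "rx": 0, "ry": 0, "rz": 0}
  ]
}}

```text
time: 8.6
tool_pos: [677.4, 66.4, 29.9]
tcp_rot: [3.012, -0.475, -0.013]
contact_force: [-20.3, 5.5, 13.7]
grip_width: 36.5
finger_force: 10.2
```

```bash
python3 -c "
from h import *
rep()"
```

```text
8.6 [677.4  66.4  29.9] [ 3.012 -0.475 -0.013] [ 0.061  0.67   1.72  -0.526  0.328  2.14 ] [-20.3   5.5  13.7]
top 737.5 -118.4 124 131 -0.069 [[804.0, -64.0], [678.0, -54.0], [670.0, -171.0], [796.0, -182.0]]
top 747.5 66.5 125 128 -0.038 [[813.0, 124.0], [688.0, 127.0], [681.0, 11.0], [809.0, 6.0]]
scene 739.0 -107.0 146 128 -0.077 [[778.0, -38.0], [767.0, -36.0], [762.0, -61.0], [680.0, -54.0], [673.0, -136.0], [683.0, -136.0], [671.0, -173.0], [793.0, -182.0], [805.0, -65.0], [778.0, -61.0]]
scene 750.3 69.6 129 127 -0.04 [[814.0, 124.0], [780.0, 133.0], [732.0, 117.0], [691.0, 129.0], [686.0, 9.0], [809.0, 7.0]]
```

Call:
{"fn": "carry_out", "kwargs": {
  "plan": [
    {"tx": 1, "ty": 0, "tz": 0, "rx": 0, "ry": 0, "rz": -0.005},
    {"tx": 1, "ty": 0, "tz": 0, "rx": 0, "ry": 0, "rz": -0.005},
    {"tx": 1, "ty": 0, "tz": 0, "rx": 0, "ry": 0, "rz": -0.005}
  ]
}}

```text
time: 9.0
tool_pos: [678.9, 66.3, 29.8]
tcp_rot: [3.011, -0.472, -0.028]
contact_force: [-33.6, 7.2, 24.4]
grip_width: 36.8
finger_force: 16.4
```

Call:
{"fn": "carry_out", "kwargs": {
  "plan": [
    {"tx": 1, "ty": 0, "tz": 0, "rx": 0, "ry": 0, "rz": -0.005},
    {"tx": 1, "ty": 0, "tz": 0, "rx": 0, "ry": 0, "rz": -0.005}
  ]
}}

```text
time: 9.2
tool_pos: [679.1, 66.4, 29.7]
tcp_rot: [3.01, -0.469, -0.037]
contact_force: [-44.2, 7.7, 33.8]
grip_width: 36.5
finger_force: 22.2
```

```bash
python3 -c "
from h import *
rep()
a=bot.capture('top')[:,:,::-1]; cv2.imwrite('pics/t3.png',cv2.resize(a[95:200,225:455],None,fx=3.4,fy=3.4,interpolation=2))"
```

```text
9.2 [679.1  66.4  29.7] [ 3.01  -0.469 -0.037] [ 0.068  0.676  1.705 -0.539  0.353  2.178] [-44.2   7.7  33.8]
top 737.6 -118.4 124 131 -0.067 [[804.0, -64.0], [678.0, -54.0], [670.0, -171.0], [796.0, -182.0]]
top 748.6 66.5 125 128 -0.014 [[813.0, 121.0], [688.0, 127.0], [684.0, 8.0], [809.0, 4.0]]
scene 737.6 -118.3 124 128 -0.057 [[799.0, -65.0], [686.0, -53.0], [671.0, -173.0], [795.0, -182.0]]
scene 751.0 68.5 127 128 -0.045 [[816.0, 122.0], [693.0, 128.0], [687.0, 9.0], [810.0, 4.0]]
```

View pics/t3.png

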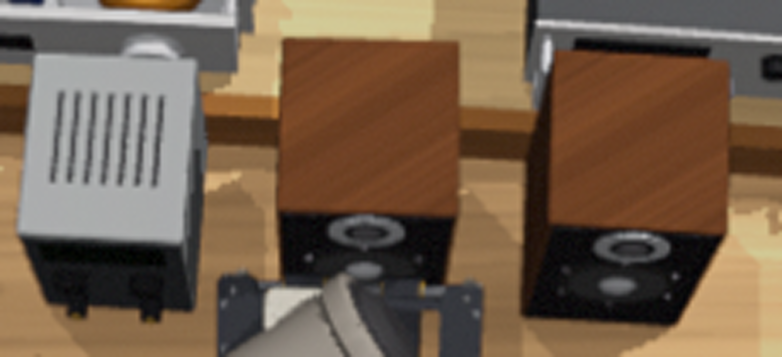

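The right rear corner is touching but the left rear is still about 4 mm off (speaker yaw about −0.03, riser −0.065). I'll back off, shift 20 mm toward +y and nudge that side.

Call:
{"fn": "carry_out", "kwargs": {
  "plan": [
    {"tx": -4, "ty": 0, "tz": 0, "rx": 0, "ry": 0, "rz": 0},
    {"tx": -4, "ty": 0, "tz": 0, "rx": 0, "ry": 0, "rz": 0},
    {"tx": 0, "ty": 7, "tz": 0, "rx": 0, "ry": 0, "rz": 0},
    {"tx": 0, "ty": 7, "tz": 0, "rx": 0, "ry": 0, "rz": 0},
    {"tx": 0, "ty": 6, "tz": 0, "rx": 0, "ry": 0, "rz": 0},
    {"tx": 0, "ty": 0, "tz": 0, "rx": 0, "ry": 0, "rz": 0}
  ]
}}

```text
time: 9.95
tool_pos: [677.8, 86.3, 30.4]
tcp_rot: [3.014, -0.48, -0.038]
contact_force: [-2.2, 0.1, -0.6]
grip_width: 36.7
finger_force: 0.8
```

Call:
{"fn": "carry_out", "kwargs": {
  "plan": [
    {"tx": 2, "ty": 0, "tz": 0, "rx": 0, "ry": 0, "rz": 0},
    {"tx": 2, "ty": 0, "tz": 0, "rx": 0, "ry": 0, "rz": 0},
    {"tx": 1, "ty": 0, "tz": 0, "rx": 0, "ry": 0, "rz": 0}
  ]
}}

```text
time: 10.25
tool_pos: [679.4, 86.1, 29.7]
tcp_rot: [3.012, -0.474, -0.038]
contact_force: [-24.7, 6.6, 16.1]
grip_width: 36.8
finger_force: 12.6
```

Call:
{"fn": "carry_out", "kwargs": {
  "plan": [
    {"tx": 1, "ty": 0, "tz": 0, "rx": 0, "ry": 0, "rz": 0},
    {"tx": 1, "ty": 0, "tz": 0, "rx": 0, "ry": 0, "rz": 0}
  ]
}}

```text
time: 10.45
tool_pos: [679.7, 86.1, 29.6]
tcp_rot: [3.011, -0.472, -0.038]
contact_force: [-34.3, 7.0, 21.9]
grip_width: 36.7
finger_force: 17.6
```

```bash
cat >> h.py <<'E'
def edges(k=8):
    # straight-line fits of the top-face edges of both speakers, averaged, top view
    im=np.mean([bot.capture('top').astype(float) for _ in range(k)],0)
    f=cv2.GaussianBlur(im,(3,3),0)
    def line(us,v0,v1,sgn,z=215):
        P=[]
        for u in us:
            d=sgn*np.diff(f[v0:v1,u].sum(1)); j=int(np.argmax(d)); j=min(max(j,1),len(d)-2)
            a,b,c=d[j-1:j+2]; P.append((u,v0+j+.5+.5*(a-c)/(a-2*b+c)))
        w=ray('top',P,z)[:,:2]; vx,vy,x0,y0=cv2.fitLine(w.astype(np.float32),cv2.DIST_HUBER,0,.01,.01).ravel()
        return round(float(-vx/vy),4),np.round(w[[0,-1]],1).tolist(),round(float(np.std((w[:,0]-x0)-(w[:,1]-y0)*vx/vy)),2)
    print('spk front',line(range(312,356),150,167,-1)); print('mate front',line(range(390,434),152,172,-1))
    print('spk back',line(range(312,356),100,114,-1)); 
    print('riser bot L',line(range(288,304),130,146,1,0),'R',line(range(364,376),132,150,1,0))
    w=[ray('top',[[u,130+np.argmax(np.diff(f[130:152,u].sum(1)))+.5]],0)[0,:2].round(1).tolist() for u in (290,296,302,366,372,378,450,460,470,480)];print(w)
E
python3 -c "
from h import *
rep();edges()"
```

```text
10.45 [679.7  86.1  29.6] [ 3.011 -0.472 -0.038] [ 0.104  0.681  1.693 -0.562  0.369  2.231] [-34.3   7.   21.9]
top 737.3 -119.5 127 131 -0.064 [[804.0, -64.0], [678.0, -54.0], [670.0, -171.0], [796.0, -182.0]]
top 749.5 65.6 124 128 -0.044 [[813.0, 121.0], [690.0, 130.0], [684.0, 11.0], [809.0, 4.0]]
scene 738.4 -112.8 135 128 -0.069 [[800.0, -63.0], [768.0, -47.0], [762.0, -61.0], [682.0, -53.0], [673.0, -173.0], [734.0, -179.0], [738.0, -168.0], [744.0, -179.0], [795.0, -182.0]]
scene 751.2 71.6 133 128 -0.045 [[817.0, 120.0], [782.0, 137.0], [763.0, 119.0], [691.0, 121.0], [686.0, 13.0], [810.0, 4.0]]
spk front (0.0819, [[688.1, 115.9], [683.4, 17.4]], 8.65)
mate front (0.0706, [[677.0, -62.8], [668.8, -162.0]], 12.63)
spk back (-0.0443, [[817.1, 114.4], [813.2, 13.4]], 0.23)
riser bot L (-0.0597, [[827.2, 181.2], [824.9, 140.8]], 0.1) R (-0.0609, [[812.8, -23.1], [810.8, -52.7]], 0.08)
[[826.1, 175.8], [825.8, 159.6], [825.6, 143.5], [811.7, -28.4], [811.6, -44.6], [811.4, -60.8], [796.1, -255.9], [793.2, -283.2], [793.2, -310.9], [790.4, -338.4]]
```

```bash
python3 -c "
from h import *
a=bot.capture('top')[90:215,220:400,::-1];s=bot.capture('scene')[90:280,330:500,::-1]
a=cv2.resize(a,(400,278),interpolation=2);a=cv2.copyMakeBorder(a,0,169,0,0,0);s=cv2.resize(s,(400,447),interpolation=2)
cv2.imwrite('pics/t4.png',np.hstack([a,s]))
o=bot.get_obs();print(o['contact_force'],o['moment'])"
```

```text
[-30.7755793    6.62076239  18.82779455] [1.12948172 3.25719931 0.48083516]
```

View pics/t4.png

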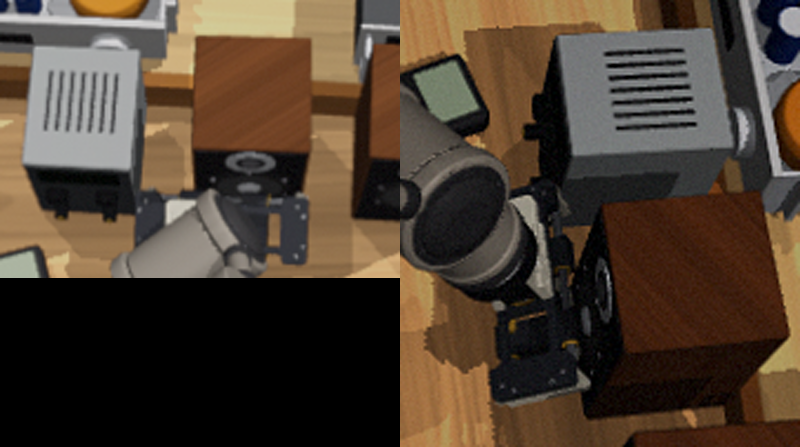

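The gripper body's left end is right at the psu's front corner, so I'll back off straight away. I'll re-centre with the fingers opened wider, so the +y finger alone nudges the left side, and check whether the psu moved.

Call:
{"fn": "carry_out", "kwargs": {
  "plan": [
    {"tx": -5, "ty": -1, "tz": 0, "rx": 0, "ry": 0, "rz": 0},
    {"tx": -6, "ty": -1, "tz": 0, "rx": 0, "ry": 0, "rz": 0},
    {"tx": -3, "ty": -7, "tz": 0, "rx": 0, "ry": 0, "rz": 0},
    {"tx": 0, "ty": -8, "tz": 0, "rx": 0, "ry": 0, "rz": 0},
    {"tx": 0, "ty": -7, "tz": 0, "rx": 0, "ry": 0, "rz": 0},
    {"tx": 0, "ty": 0, "tz": 0, "rx": 0, "ry": 0, "rz": 0}
  ]
}}

```text
time: 11.65
tool_pos: [671.1, 59.6, 30.7]
tcp_rot: [3.014, -0.48, -0.041]
contact_force: [-0.2, -0.8, 0.3]
grip_width: 36.7
finger_force: 0.0
```

Call:
{"fn": "carry_out", "kwargs": {
  "plan": [
    {"tx": 0, "ty": 0, "tz": 0, "rx": 0, "ry": 0, "rz": 0},
    {"tx": 0, "ty": 0, "tz": 0, "rx": 0, "ry": 0, "rz": 0},
    {"tx": 0, "ty": 0, "tz": 0, "rx": 0, "ry": 0, "rz": 0},
    {"tx": 0, "ty": 0, "tz": 0, "rx": 0, "ry": 0, "rz": 0}
  ],
  "gripper": 0.15
}}

```text
time: 12.05
tool_pos: [670.7, 61.5, 30.6]
tcp_rot: [3.014, -0.48, -0.039]
contact_force: [-0.1, 1.0, 0.7]
grip_width: 64.3
finger_force: 0.0
```

```bash
python3 -c "
from h import *
rep();edges()
a0=cv2.cvtColor(cv2.imread('pics/top0.png'),6).astype(np.float32);a=cv2.cvtColor(np.ascontiguousarray(bot.capture('top')),7).astype(np.float32)
for nm,(r0,r1,c0,c1) in dict(psu=(110,160,228,282),mate=(108,190,395,442),ref=(20,100,390,505)).items():
    print(nm,cv2.phaseCorrelate(a0[r0:r1,c0:c1].copy(),a[r0:r1,c0:c1].copy()))"
```

```text
12.05 [670.7  61.5  30.6] [ 3.014 -0.48  -0.039] [ 0.059  0.661  1.742 -0.576  0.321  2.211] [-0.1  1.   0.7]
top 737.4 -119.6 126 131 -0.068 [[804.0, -64.0], [678.0, -54.0], [670.0, -171.0], [796.0, -182.0]]
top 749.5 63.2 128 129 -0.044 [[813.0, 121.0], [688.0, 127.0], [684.0, 11.0], [809.0, 4.0]]
scene 737.8 -115.4 129 129 -0.063 [[805.0, -64.0], [680.0, -54.0], [671.0, -173.0], [795.0, -182.0], [803.0, -96.0], [793.0, -93.0]]
scene 751.3 69.6 129 127 -0.045 [[816.0, 124.0], [693.0, 128.0], [687.0, 9.0], [810.0, 3.0]]
spk front (0.0817, [[688.1, 115.9], [683.5, 17.4]], 8.62)
mate front (0.0757, [[677.1, -62.8], [668.8, -162.0]], 10.41)
spk back (-0.0443, [[817.1, 114.4], [813.1, 13.4]], 0.23)
riser bot L (-0.06, [[827.2, 181.2], [824.9, 140.8]], 0.1) R (-0.0623, [[812.8, -23.1], [810.8, -52.7]], 0.07)
[[826.1, 175.8], [825.8, 159.6], [825.6, 143.5], [811.7, -28.4], [811.6, -44.6], [811.4, -60.8], [796.1, -255.9], [793.2, -283.2], [793.2, -310.9], [790.4, -338.4]]
psu ((0.03039124209944788, -0.011314881552706879), 0.9912951199213663)
mate ((-0.029248434236084364, -0.002370191571664293), 0.9925384901188038)
ref ((0.01225545692056329, -0.04336778266038266), 1.006843256553014)
```

The psu and the twin haven't moved. Now nudging the left side with the +y finger.

Call:
{"fn": "carry_out", "kwargs": {
  "plan": [
    {"tx": 2, "ty": 0, "tz": 0, "rx": 0, "ry": 0, "rz": 0},
    {"tx": 2, "ty": 0, "tz": 0, "rx": 0, "ry": 0, "rz": 0},
    {"tx": 2, "ty": 0, "tz": 0, "rx": 0, "ry": 0, "rz": 0},
    {"tx": 2, "ty": 0, "tz": 0, "rx": 0, "ry": 0, "rz": 0}
  ]
}}

```text
time: 13.0
tool_pos: [676.8, 61.1, 30.0]
tcp_rot: [3.012, -0.476, -0.039]
contact_force: [-18.5, 2.8, 12.7]
grip_width: 78.2
finger_force: 9.2
```

Call:
{"fn": "carry_out", "kwargs": {
  "plan": [
    {"tx": 1, "ty": 0, "tz": 0, "rx": 0, "ry": 0, "rz": 0},
    {"tx": 1, "ty": 0, "tz": 0, "rx": 0, "ry": 0, "rz": 0}
  ]
}}

```text
time: 13.2
tool_pos: [677.1, 61.1, 30.0]
tcp_rot: [3.011, -0.474, -0.038]
contact_force: [-25.2, 1.6, 18.7]
grip_width: 77.6
finger_force: 12.5
```

Call:
{"fn": "carry_out", "kwargs": {
  "plan": [
    {"tx": 1, "ty": 0, "tz": 0, "rx": 0, "ry": 0, "rz": 0},
    {"tx": 1, "ty": 0, "tz": 0, "rx": 0, "ry": 0, "rz": 0}
  ]
}}

```text
time: 13.4
tool_pos: [677.5, 61.1, 29.9]
tcp_rot: [3.01, -0.471, -0.038]
contact_force: [-34.7, 1.9, 26.8]
grip_width: 78.6
finger_force: 17.7
```

```bash
python3 -c "
from h import *
edges(4)
o=bot.get_obs();print(o['time'],o['tool_pos'],o['contact_force'],o['moment'],o['tcp_rot'],o['grip_width'])"
```

```text
spk front (0.0815, [[688.3, 115.9], [683.4, 17.4]], 8.9)
mate front (0.0682, [[677.0, -62.8], [668.7, -162.0]], 12.23)
spk back (-0.0442, [[817.1, 114.4], [813.2, 13.4]], 0.21)
riser bot L (-0.062, [[827.3, 181.2], [824.8, 140.8]], 0.11) R (-0.0642, [[812.8, -23.1], [810.8, -52.7]], 0.08)
[[826.1, 175.8], [825.8, 159.6], [825.6, 143.5], [811.7, -28.4], [811.6, -44.6], [811.4, -60.8], [796.1, -255.9], [793.2, -283.2], [793.2, -310.9], [790.4, -338.4]]
13.6 [677.38458386  61.16609577  30.03373157] [-31.28164451   1.57971676  23.08451993] [0.74693917 3.04903787 0.62177058] [ 3.00979622 -0.47115353 -0.0375955 ] 78.2918966456405
```

The speaker doesn't rotate at 35 N. The finger is also pressing down about 25 N by friction, which jams the feet. I'll relieve that by raising the commanded height slightly while holding the forward push.

Call:
{"fn": "carry_out", "kwargs": {
  "plan": [
    {"tx": -1, "ty": 0, "tz": 1, "rx": 0, "ry": 0, "rz": 0},
    {"tx": 0, "ty": 0, "tz": 1, "rx": 0, "ry": 0, "rz": 0}
  ]
}}

```text
time: 13.8
tool_pos: [676.8, 61.1, 30.6]
tcp_rot: [3.011, -0.471, -0.038]
contact_force: [-16.2, 2.4, 4.1]
grip_width: 77.7
finger_force: 8.3
```

Call:
{"fn": "carry_out", "kwargs": {
  "plan": [
    {"tx": 0, "ty": 0, "tz": 1, "rx": 0, "ry": 0, "rz": 0}
  ]
}}

```text
time: 13.9
tool_pos: [676.8, 61.1, 30.9]
tcp_rot: [3.011, -0.47, -0.038]
contact_force: [-13.3, 2.5, 0.3]
grip_width: 78.2
finger_force: 6.8
```

Call:
{"fn": "carry_out", "kwargs": {
  "plan": [
    {"tx": 1, "ty": 0, "tz": 0.4, "rx": 0, "ry": 0, "rz": 0},
    {"tx": 1, "ty": 0, "tz": 0.4, "rx": 0, "ry": 0, "rz": 0}
  ]
}}

```text
time: 14.1
tool_pos: [677.5, 61.3, 30.8]
tcp_rot: [3.01, -0.467, -0.038]
contact_force: [-22.3, 3.9, 4.7]
grip_width: 78.3
finger_force: 11.2
```

Call:
{"fn": "carry_out", "kwargs": {
  "plan": [
    {"tx": 1, "ty": 0, "tz": 0.4, "rx": 0, "ry": 0, "rz": 0},
    {"tx": 0.5, "ty": 0, "tz": 0.2, "rx": 0, "ry": 0, "rz": 0}
  ]
}}

```text
time: 14.3
tool_pos: [678.1, 61.8, 30.8]
tcp_rot: [3.01, -0.465, -0.037]
contact_force: [-24.1, 6.2, 6.2]
grip_width: 78.0
finger_force: 12.2
```

```bash
cat >> h.py <<'E'
def ends(us,v0,v1,f,z,col=False):
    P=[]
    for u in us:
        d=np.abs(np.diff((f[u,v0:v1] if col else f[v0:v1,u]).sum(1))); j=min(max(int(np.argmax(d)),1),len(d)-2); a,b,c=d[j-1:j+2]
        v=v0+j+.5+.5*(a-c)/(a-2*b+c); P.append((v,u) if col else (u,v))
    w=ray('top',P,z)[:,:2]; i=1 if not col else 0
    k=np.polyfit(w[:,i],w[:,1-i],1); r=w[:,1-i]-np.polyval(k,w[:,i]); g=abs(r)<1.5*np.median(abs(r))+.1; k=np.polyfit(w[g,i],w[g,1-i],1)
    return round(float(k[0]*(1 if col else -1)),4)
def ang(k=4):
    f=cv2.GaussianBlur(np.mean([bot.capture('top').astype(float) for _ in range(k)],0),(3,3),0)
    print('spk back',ends(range(312,356),100,114,f,215),'spk front',ends(range(312,356),152,164,f,215),'spk R side',ends(range(112,152),350,368,f,215,True),'L side',ends(range(112,152),300,316,f,215,True))
    print('mate front',ends(range(392,432),156,168,f,215),'back',ends(range(392,432),105,118,f,215),'L',ends(range(118,154),380,394,f,215,True),'R',ends(range(118,154),430,446,f,215,True))
E
python3 -c "
from h import *
ang()
o=bot.get_obs();print(o['time'],o['tool_pos'],o['contact_force'],o['moment'],o['tcp_rot'],o['grip_width'])"
```

```text
spk back -0.0474 spk front -0.0531 spk R side -0.0376 L side -0.0562
mate front -0.0489 back -0.0885 L 0.0327 R -0.085
14.5 [678.13018698  61.80529349  30.79951887] [-23.28530076   5.74524307   5.18516632] [1.12197219 3.46147732 0.96442665] [ 3.00990203 -0.4653678  -0.03689004] 78.08288801192886
```

It's turning now, and the force has stopped rising. Continuing the same way.

Call:
{"fn": "carry_out", "kwargs": {
  "plan": [
    {"tx": 1, "ty": 0, "tz": 0.4, "rx": 0, "ry": 0, "rz": 0},
    {"tx": 1, "ty": 0, "tz": 0.4, "rx": 0, "ry": 0, "rz": 0}
  ]
}}

```text
time: 14.7
tool_pos: [679.0, 62.2, 30.8]
tcp_rot: [3.01, -0.463, -0.036]
contact_force: [-27.9, 9.9, 6.1]
grip_width: 78.1
finger_force: 14.2
```

Call:
{"fn": "carry_out", "kwargs": {
  "plan": [
    {"tx": 1, "ty": 0, "tz": 0.4, "rx": 0, "ry": 0, "rz": 0}
  ]
}}

```text
time: 14.8
tool_pos: [679.4, 62.5, 30.8]
tcp_rot: [3.01, -0.462, -0.036]
contact_force: [-29.2, 11.5, 5.2]
grip_width: 77.9
finger_force: 15.1
```

```bash
python3 -c "
from h import *
ang()
o=bot.get_obs();print(o['time'],o['tool_pos'],o['contact_force'],o['moment'],o['tcp_rot'],o['grip_width'])"
```

```text
spk back -0.0618 spk front -0.0562 spk R side -0.0616 L side -0.0688
mate front -0.0575 back 0.0379 L 0.0327 R -0.0862
15.0 [679.49563308  62.66946965  30.85558771] [-27.96135765  10.14721257   5.98383775] [1.81589897 4.18762762 1.31975182] [ 3.00972513 -0.46209574 -0.03585627] 78.2166377023641
```

Call:
{"fn": "carry_out", "kwargs": {
  "plan": [
    {"tx": 1, "ty": 0, "tz": 0.3, "rx": 0, "ry": 0, "rz": 0}
  ]
}}

```text
time: 15.1
tool_pos: [679.7, 62.7, 30.9]
tcp_rot: [3.009, -0.461, -0.036]
contact_force: [-33.7, 11.6, 8.7]
grip_width: 78.2
finger_force: 17.5
```

Call:
{"fn": "carry_out", "kwargs": {
  "plan": [
    {"tx": 1, "ty": 0, "tz": 0.3, "rx": 0, "ry": 0, "rz": 0}
  ]
}}

```text
time: 15.2
tool_pos: [680.1, 62.9, 30.8]
tcp_rot: [3.009, -0.459, -0.035]
contact_force: [-35.2, 13.9, 8.6]
grip_width: 78.1
finger_force: 18.2
```

```bash
python3 -c "
from h import *
ang();edges(2)
o=bot.get_obs();print(o['time'],o['tool_pos'],o['contact_force'],o['moment'],o['tcp_rot'],o['grip_width'])"
```

```text
spk back -0.0658 spk front -0.0571 spk R side -0.0619 L side -0.076
mate front -0.0489 back -0.0277 L 0.0278 R -0.085
spk front (0.0774, [[691.2, 115.9], [684.0, 17.4]], 8.23)
mate front (0.0641, [[677.3, -62.8], [668.7, -162.0]], 9.06)
spk back (-0.0662, [[819.6, 114.4], [813.4, 13.4]], 0.21)
riser bot L (-0.0596, [[827.2, 181.2], [824.9, 140.8]], 0.11) R (-0.0629, [[812.8, -23.1], [810.8, -52.7]], 0.08)
[[826.1, 175.8], [825.8, 159.6], [825.6, 143.5], [811.7, -28.4], [811.6, -44.6], [811.4, -60.8], [796.1, -255.9], [793.2, -283.2], [793.2, -310.9], [790.4, -338.4]]
15.5 [680.10946661  62.98528274  30.83451005] [-33.10073346  12.30584813   7.85469647] [2.14290815 4.83771367 1.59672847] [ 3.00924316 -0.45947726 -0.03538817] 78.18505318953592
```

Call:
{"fn": "carry_out", "kwargs": {
  "plan": [
    {"tx": 1, "ty": 0, "tz": 0.6, "rx": 0, "ry": 0, "rz": 0}
  ]
}}

```text
time: 15.6
tool_pos: [680.2, 63.0, 30.9]
tcp_rot: [3.009, -0.458, -0.035]
contact_force: [-38.2, 13.9, 8.0]
grip_width: 78.1
finger_force: 19.1
```

Call:
{"fn": "carry_out", "kwargs": {
  "plan": [
    {"tx": 0.7, "ty": 0, "tz": 0.4, "rx": 0, "ry": 0, "rz": 0}
  ]
}}

```text
time: 15.7
tool_pos: [680.5, 63.2, 30.9]
tcp_rot: [3.009, -0.457, -0.035]
contact_force: [-38.6, 14.2, 7.6]
grip_width: 77.9
finger_force: 19.6
```

Call:
{"fn": "carry_out", "kwargs": {
  "plan": [
    {"tx": 0.7, "ty": 0, "tz": 0.3, "rx": 0, "ry": 0, "rz": 0}
  ]
}}

```text
time: 15.8
tool_pos: [680.6, 63.2, 30.9]
tcp_rot: [3.009, -0.455, -0.035]
contact_force: [-40.9, 14.4, 9.4]
grip_width: 78.0
finger_force: 21.0
```

```bash
python3 -c "
from h import *
ang();edges(2)
o=bot.get_obs();print(o['time'],o['tool_pos'],o['contact_force'],o['moment'],o['tcp_rot'],o['grip_width'])" | grep -v riser
```

```text
spk back -0.0667 spk front -0.0626 spk R side -0.0636 L side -0.0788
mate front -0.0485 back 0.078 L 0.0376 R -0.0847
spk front (0.0725, [[691.8, 115.9], [683.8, 17.4]], 8.52)
mate front (0.0675, [[677.1, -62.8], [668.8, -162.0]], 9.39)
spk back (-0.068, [[819.9, 114.4], [813.5, 13.4]], 0.24)
[[826.1, 175.8], [825.8, 159.6], [825.6, 143.5], [811.7, -28.4], [811.6, -44.6], [811.4, -60.8], [796.1, -255.9], [793.2, -283.2], [793.2, -310.9], [790.4, -338.4]]
16.1 [680.53471621  63.26917409  30.89069045] [-38.75540477  14.33685813   9.10394866] [2.44600378 5.65271936 1.70630576] [ 3.00863132 -0.45526135 -0.03520334] 78.08853652821608
```

It has gone stiff at yaw about −0.068, matching the riser. I'll release, square the hand, and do one light two-finger seating push.

Call:
{"fn": "carry_out", "kwargs": {
  "plan": [
    {"tx": -2, "ty": 0, "tz": -0.8, "rx": 0, "ry": 0, "rz": 0},
    {"tx": -3, "ty": 0, "tz": -1.2, "rx": 0, "ry": 0, "rz": 0},
    {"tx": -4, "ty": 0, "tz": -1, "rx": 0, "ry": 0, "rz": 0},
    {"tx": -4, "ty": 0, "tz": 0, "rx": 0, "ry": 0, "rz": 0.015},
    {"tx": 0, "ty": 0, "tz": 0, "rx": 0, "ry": 0, "rz": 0.015},
    {"tx": 0, "ty": 0, "tz": 0, "rx": 0, "ry": 0, "rz": 0}
  ]
}}

```text
time: 16.7
tool_pos: [679.3, 61.2, 35.1]
tcp_rot: [3.014, -0.48, -0.01]
contact_force: [-2.8, 1.4, -0.9]
grip_width: 77.9
finger_force: 1.3
```

```bash
python3 -c "
from h import *
rep();ang()
from scipy.spatial.transform import Rotation as R
print(R.from_euler('xyz',bot.get_obs()['tcp_rot']).as_matrix().round(3))"
```

```text
16.7 [679.3  61.2  35.1] [ 3.014 -0.48  -0.01 ] [ 0.05   0.662  1.721 -0.504  0.325  2.105] [-2.8  1.4 -0.9]
top 737.6 -118.4 124 130 -0.065 [[804.0, -64.0], [678.0, -54.0], [670.0, -171.0], [796.0, -182.0]]
top 750.8 67.4 124 128 -0.057 [[816.0, 121.0], [695.0, 132.0], [684.0, 13.0], [809.0, 4.0]]
scene 738.3 -115.4 129 128 -0.073 [[804.0, -67.0], [780.0, -67.0], [771.0, -53.0], [684.0, -55.0], [671.0, -173.0], [795.0, -182.0]]
scene 753.0 68.2 125 128 -0.069 [[819.0, 118.0], [697.0, 132.0], [687.0, 26.0], [697.0, 21.0], [686.0, 13.0], [810.0, 4.0]]
spk back -0.0669 spk front -0.0631 spk R side -0.0641 L side -0.0794
mate front -0.0573 back 0.1047 L 0.0368 R -0.0848
[[ 0.887 -0.068  0.456]
 [-0.008 -0.991 -0.132]
 [ 0.461  0.113 -0.88 ]]
```

Call:
{"fn": "carry_out", "kwargs": {
  "plan": [
    {"tx": 1, "ty": 0, "tz": 0.3, "rx": 0, "ry": 0, "rz": 0},
    {"tx": 1, "ty": 0, "tz": 0.3, "rx": 0, "ry": 0, "rz": 0},
    {"tx": 1, "ty": 0, "tz": 0.3, "rx": 0, "ry": 0, "rz": 0},
    {"tx": 1, "ty": 0, "tz": 0.3, "rx": 0, "ry": 0, "rz": 0}
  ]
}}

```text
time: 17.4
tool_pos: [680.3, 61.2, 34.7]
tcp_rot: [3.013, -0.473, -0.01]
contact_force: [-18.6, 3.1, 6.2]
grip_width: 78.2
finger_force: 9.1
```

Call:
{"fn": "carry_out", "kwargs": {
  "plan": [
    {"tx": 0.7, "ty": 0, "tz": 0.3, "rx": 0, "ry": 0, "rz": 0},
    {"tx": 0.5, "ty": 0, "tz": 0.2, "rx": 0, "ry": 0, "rz": 0}
  ]
}}

```text
time: 17.6
tool_pos: [680.3, 61.2, 34.7]
tcp_rot: [3.012, -0.471, -0.01]
contact_force: [-19.8, 3.8, 7.2]
grip_width: 78.5
finger_force: 10.4
```

Call:
{"fn": "carry_out", "kwargs": {
  "plan": [
    {"tx": 1, "ty": 0, "tz": 0.4, "rx": 0, "ry": 0, "rz": 0},
    {"tx": 1, "ty": 0, "tz": 0.4, "rx": 0, "ry": 0, "rz": 0}
  ]
}}

```text
time: 17.8
tool_pos: [680.6, 61.2, 34.7]
tcp_rot: [3.012, -0.467, -0.01]
contact_force: [-28.9, 6.5, 10.4]
grip_width: 77.9
finger_force: 14.6
```

Call:
{"fn": "carry_out", "kwargs": {
  "plan": [
    {"tx": -2, "ty": 0, "tz": -0.5, "rx": 0, "ry": 0, "rz": 0},
    {"tx": -4, "ty": 0, "tz": -1, "rx": 0, "ry": 0, "rz": 0},
    {"tx": -6, "ty": 0, "tz": -1, "rx": 0, "ry": 0, "rz": 0},
    {"tx": -8, "ty": 0, "tz": 0, "rx": 0, "ry": 0, "rz": 0},
    {"tx": -10, "ty": 0, "tz": 5, "rx": 0, "ry": 0, "rz": 0},
    {"tx": -10, "ty": 0, "tz": 10, "rx": 0, "ry": 0, "rz": 0},
    {"tx": -10, "ty": 0, "tz": 15, "rx": 0, "ry": 0.05, "rz": 0},
    {"tx": -6, "ty": 0, "tz": 20, "rx": 0, "ry": 0.05, "rz": 0},
    {"tx": -6, "ty": 0, "tz": 25, "rx": 0, "ry": 0.05, "rz": 0}
  ]
}}

```text
time: 18.7
tool_pos: [623.5, 61.6, 111.4]
tcp_rot: [3.013, -0.328, -0.008]
contact_force: [1.1, -0.6, -0.4]
grip_width: 78.0
finger_force: 0.0
```

```bash
python3 -c "
from h import *
rep();ang()"
```

```text
18.7 [623.5  61.6 111.4] [ 3.013 -0.328 -0.008] [ 0.051  0.502  1.683 -0.244  0.652  1.823] [ 1.1 -0.6 -0.4]
top 737.6 -118.4 124 131 -0.067 [[804.0, -64.0], [678.0, -54.0], [670.0, -171.0], [796.0, -182.0]]
top 750.7 67.4 124 128 -0.055 [[816.0, 121.0], [695.0, 132.0], [684.0, 13.0], [809.0, 4.0]]
scene 737.7 -115.6 129 128 -0.06 [[805.0, -64.0], [686.0, -53.0], [671.0, -171.0], [793.0, -182.0]]
scene 753.2 70.3 129 127 -0.075 [[820.0, 122.0], [695.0, 132.0], [686.0, 13.0], [810.0, 3.0]]
spk back -0.0674 spk front -0.0619 spk R side -0.0637 L side -0.0794
mate front -0.0575 back 0.0974 L 0.0322 R -0.0872
```

Seated and stable. I'll lift the hand away and take a final look.

Call:
{"fn": "carry_out", "kwargs": {
  "plan": [
    {"tx": -3, "ty": 0, "tz": 40, "rx": 0, "ry": 0, "rz": 0},
    {"tx": -3, "ty": 0, "tz": 40, "rx": 0, "ry": 0, "rz": 0},
    {"tx": -3, "ty": 0, "tz": 40, "rx": 0, "ry": 0, "rz": 0},
    {"tx": -40, "ty": 0, "tz": 20, "rx": 0, "ry": 0, "rz": 0},
    {"tx": -40, "ty": 0, "tz": 10, "rx": 0, "ry": 0, "rz": 0},
    {"tx": 0, "ty": 0, "tz": 0, "rx": 0, "ry": 0, "rz": 0}
  ]
}}

```text
time: 19.6
tool_pos: [531.9, 61.5, 260.6]
tcp_rot: [3.012, -0.329, -0.008]
contact_force: [1.3, -0.5, -0.3]
grip_width: 77.9
finger_force: 0.0
```

```bash
python3 -c "
from h import *
a=bot.capture('top')[:,:,::-1];s=bot.capture('scene')[90:360,210:530,::-1]
cv2.imwrite('pics/f.png',np.vstack([cv2.resize(a[85:235,200:460],(624,360),interpolation=2)[:,:],cv2.resize(s,(624,527))[:235]]))"
```

```text
(no output)
```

View pics/f.png

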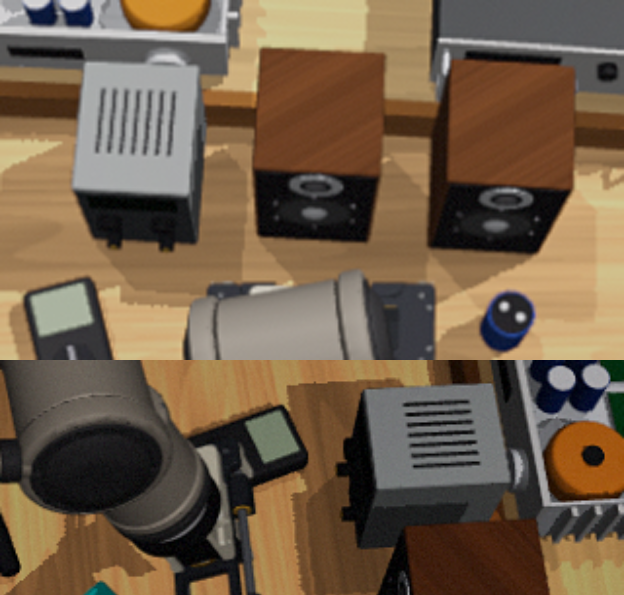

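The speaker at (320,110) in the top crop stands square against the riser, midway between the psu (140,110) and its twin (505,110). The hand is well clear.

```bash
python3 -c "
from plant import bot
print(bot.close_job())"
```

```text
the job is handed in; nothing more can be done
None
```

The loudspeaker is back in its place, square to the riser and touching neither neighbour as far as the cameras show, with the hand clear; I handed the job in at about 20 s of the 40 s allowed, and no verdict came back.

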